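# Uncover the wax warmer with the lid lifter

### The arm

A 6-joint arm with a two-finger parallel gripper is mounted at the origin on a cart in front of the work surface, level with it; the furniture and walls round the work are solid. World frame = base frame: x ahead of the robot, y to its left, z up, the work surface at z = 0. Lengths are in m, angles in rad, forces in N, time in s.
With the tool pointing down it reaches from about 0.425 to 0.95 m from the base axis. Payload 14.7 kg.
Tool frame: the origin (TCP) lies at the very end of the fingers, on their centre line; the grasp point (between the pads) lies 19 mm behind it (r.grip_depth is the distance from the TCP to the grasp point, in m); z points along the fingers, y is the line along which they close (so a half turn about z gives the same grasp; the last joint's range is limited). The gripper opens to 85 mm and grips with 20 to 120 N. Pads are 22 mm wide; open, the fingers measure 114 mm over their backs; the gripper's body (76 mm by 85 mm) begins 54 mm behind the grasp point. The pads swing forward as they close: fully open they stand 13 mm farther back than shut.
Start: joints at [-1.297, 0.48, 1.596, -0, 1.065, -0.047], TCP at [0.205, -0.617, 0.231] pointing down, gripper open.
Joint ranges: [-2.75, 2.75], [-0.82, 2.05], [0.23, 2.67], [-1.56, 4.7], [0.09, 2.69], [-2.92, 2.92]. Speed limits (rad/s): [1.89, 1.89, 2.39, 3.01, 3.01, 3.01].

### API

Orientations are given as a rotation vector (axis times angle).
In Python, from bench import r gives the robot as it stands. Calls block until the motion is done:
- r.movep(position, orientation): joint-space move of the TCP to a pose.
- r.line_to(position, rotation=None, feed=0.15, threshold=None): straight line of the TCP; rotation=None keeps the orientation; feed is the mean speed in m/s. With threshold (N) it stops when the force on the tool has changed by that much, and returns True; else False.
- r.movej(angles): joint-space move.
- r.command_gripper(opening): opening from 0.0 (shut) to 1.0 (fully open); the grip force is fixed at half the most; returns when the fingers have stopped.
- r.pause(seconds).
- r.solve_ik(position, orientation): joint angles nearest the present ones, or None.
- r.sense(): the state.
- r.grab_frame(name): name is "scene" or "side" or "wrist"; returns the picture (400x640x3 uint8, red, green, blue); there is no depth.
- r.camera_info(name): a dict with "intrinsics" (3x3 intrinsics, pixels), "extrinsics" (4x4, takes a point from camera to world coordinates); the wrist camera has in their place "mount" (4x4, takes a point from camera to tool coordinates, whose origin is the TCP and whose axes are the flange's). Camera axes: x right, y up, looking along -z (the intrinsics and any distortion apply to the point x, -y, -z); pixel columns grow to the right and rows downward; lengths in m; the calibration is good to about 2 mm. A picture is of the moment at which its call begins: read the wrist's pose just before it. camera_info takes no time and is no camera call.
A pose or a line that the arm cannot do raises r.MotionError and nothing moves.
- r.sign_off(): hands the job in; it is judged then, once.
The state is a dict: "time": time; "joints": joint angles; "joint_vel": joint speeds; "tau": joint torques, N m; "eef_pos": TCP position; "orientation": TCP orientation; "ft_force": force on the tool from outside, world axes, zero at the start; "wrist_torque": the same for the moment, N m; "opening": opening from 0.0 (shut) to 1.0 (fully open); "grip_force": force on a finger pad.
Only numpy, scipy, OpenCV 4.12 (cv2) and the standard library are available. Lean on these libraries where they do the work, as an engineer would, in place of code of your own. Each camera call takes 0.05 s, during which the arm holds its last target. There are 200 camera calls.

### The job

The lid of the wax warmer under the lamp is hot: take the lid lifter from its stand, hook both prongs under the lid's loop handle and lift the lid off, keeping it level. Carry it smoothly to the round cork trivet, set it down gently and flat, well within the trivet, then hang the lifter back in its stand as you found it, lying in the channel. Touch the lid only with the lifter, keep the gripper and arm off the warmer and its lamp, and leave the candle jar, the earbud case and the toy car where they are.

Things in the scene. Friction and masses are not known exactly. Their poses are not given: they have to be found in the camera images.
- warmer: Wax warmer, fixed. Origin: centre of its underside. Wooden base 160 mm across, 18 mm high; white bowl 100 mm across, inside 90, rim 85 mm up. Stem 10 mm thick, 68 mm behind the axis (own +x), carries a lamp shade over the bowl: 130 mm across, lower edge 307 mm up, top 413. No room for an upright gripper above the bowl: reach in under the shade, handle leaning away from the stem.
- lid: Blue round lid 102 mm across, 0.15 to 0.31 kg. Origin: centre of its underside, a step 76 mm across and 5 mm high that sits inside the bowl, flange on the rim. z up; top at 13 mm. A steel loop (7 mm bar) stands across the middle along the lid's y: legs at y = -29 and +29 mm, straight top part 44 mm long, bar centre 48.5 mm above the origin, 32 mm free between lid and bar.
- loop (a point): Middle of the loop's top bar (bar centre), 48.5 mm above the lid's origin; axes as the lid: the bar runs along y, and prongs pass under it along x.
- lifter: Lid lifter 0.11 kg, loose. Origin: heel where shank meets prongs; z up the handle. Grip 18 (x) by 20 mm (y), z 86 to 162; guard 26 x 46 mm, z 80 to 86; shank 8 x 14 mm. Two prongs 6 mm thick at y = -11, +11 mm. With the handle leaning 35 degrees to its own -x (x axis rising) the prongs are level: 31 mm straight ahead from the heel, then ends turned up, 13 mm above the prongs' centre line.
- prongs (a point): On top of the prongs, midway along the throat between shank and turned-up ends, between both prongs: where the loop's bar should come to lie (16 mm ahead and 3 mm above the heel with the prongs level).
- handle (a point): Middle of the lifter's wooden grip, 124 mm up from the heel along the lifter's z, 38 mm above the guard; axes as the lifter.
- stand: Lifter stand, fixed: wooden foot 125 x 90 x 10 mm, aluminium channel leaning 35 degrees to the stand's own -x. Origin: centre of its underside. The lifter's 14 mm shank lies in the channel (24 mm between cheeks, open to +x and up), the guard rests on its upper end. The channel spans 28 to 80 mm along the lifter's z: the lifter can go straight up out of it and straight down into it.
- seat (a point): Where the lifter's heel (its origin) is when the lifter hangs in the stand, 45 mm ahead of the stand's centre and 50 mm above the desk; axes as the stand. The lifter then has the stand's yaw, leaning back 35 degrees.
- trivet: Round cork-topped trivet, 156 mm across, its flat top 40 mm above the desk, fixed. Origin: centre of its underside, on the desk.
- candle: Glass candle jar with a pale blue lid, 76 mm across and 124 mm high, bystander. Origin: underside.
- earbuds: White earbud case, 47 by 60 by 24 mm, bystander. Origin: underside.
- toy_car: White toy car with a blue roof light, 34 by 77 by 28 mm, bystander. Origin: underside.
Things that resemble listed ones, but are neither listed nor needed, are in the scene too. Of the things that look like the trivet, the larger one is meant.

How it is judged:
On the way, in this order (a step that is already met when the one before it is completed fails the run):
1. the lid hangs level on the lifter alone, clear of the bowl (contact force between lifter and lid above 0.7 N and contact force between warmer and lid below 0.05 N and height (world z) of lid above 0.09 m and angle between lid's own z axis and vertical below 0.3 rad), for 0.3 s.
2. the lid stands flat on the cork trivet, free of the lifter (contact force between trivet and lid above 0.7 N and contact force between lifter and lid below 0.05 N and horizontal distance between lid and trivet below 0.027 m and angle between lid's own z axis and vertical below 0.08 rad), for 0.2 s.
At the end, for the whole second after the job is handed in: The lid stands flat (within 0.08 rad) and at rest on the cork trivet, its centre within 27 mm of the trivet's centre; the lifter rests in its stand, heel within 20 mm of the seat, handle leaning 0.4 to 0.82 rad from vertical, side axis within 0.3 rad of the stand's (horizontal distance between lid and trivet below 0.027 m and angle between lid's own z axis and vertical below 0.08 rad and contact force between trivet and lid above 0.7 N and linear speed of each of lid, lifter below 0.02 m/s and distance between lifter and seat below 0.02 m and angle between lifter's own z axis and vertical between 0.4 and 0.82 rad and angle between the y axis of lifter and the y axis of stand, either way round below 0.3 rad and contact force between lifter and stand above 0.3 N); the robot touches nothing.
It fails at once if the gripper or arm touches the hot lid, the warmer or its lamp (contact force between any of the fingers, the arm and lid above 0.3 N or contact force between any of the fingers, the arm and warmer above 1 N).
It fails at once if the lid is tipped by more than 0.4 rad (angle between lid's own z axis and vertical above 0.4 rad).
It fails at once if the lid is dropped or flung (faster than 0.6 m/s) (linear speed of lid above 0.6 m/s).
It fails at once if the lid is banged or pressed on the trivet with more than 25 N (contact force between trivet and lid above 25 N).
It fails at once if the candle jar, earbud case or toy car is moved by more than 20 mm (distance of any of candle, earbuds, toy_car from where it was at the start of the episode above 0.02 m).
It also fails if it takes over 72 s, if anything falls off the work surface, if the arm or the gripper's body presses on something with over 40 N, if the wrist force passes 120 N, or if a joint passes its speed limit or range.

## Working session

There is one attempt and no reset: what is moved stays moved. The work goes in short steps, each a Python script; the robot and the scene stay as the last script left them, time stands still between calls to the robot, and variables do not carry over. Pictures are saved under pics/ and viewed, at most 10 in all, crops included, and the job is handed in when it is done.

```bash
mkdir -p pics; ls
python3 - <<'E'
from bench import r
import cv2, numpy as np
np.set_printoptions(precision=4,suppress=True)
for n in("scene","side"):
    f=r.grab_frame(n); cv2.imwrite(f"pics/{n}0.png",f[:,:,::-1])
for n in("scene","side","wrist"): print(n,r.camera_info(n))
print(r.sense())
E
```

```text
pics
scene {'intrinsics': array([[426.1567,   0.    , 317.3146],
       [  0.    , 426.1567, 205.3369],
       [  0.    ,   0.    ,   1.    ]]), 'extrinsics': array([[-0.1948,  0.6735, -0.713 , -0.3496],
       [-0.9807, -0.1479,  0.1283,  0.2183],
       [-0.019 ,  0.7242,  0.6893,  0.9769],
       [ 0.    ,  0.    ,  0.    ,  1.    ]])}
side {'intrinsics': array([[415.925 ,   0.    , 314.0944],
       [  0.    , 415.925 , 206.5914],
       [  0.    ,   0.    ,   1.    ]]), 'extrinsics': array([[ 0.9999, -0.0127, -0.0043,  0.529 ],
       [ 0.0027,  0.5022, -0.8648, -0.8903],
       [ 0.0131,  0.8647,  0.5022,  0.6742],
       [ 0.    ,  0.    ,  0.    ,  1.    ]])}
wrist {'intrinsics': array([[288.272 ,   0.    , 322.5748],
       [  0.    , 288.272 , 200.5839],
       [  0.    ,   0.    ,   1.    ]]), 'mount': array([[-0.0008,  0.9511,  0.309 ,  0.0779],
       [ 1.    ,  0.001 , -0.0007,  0.0007],
       [-0.001 ,  0.309 , -0.9511, -0.1415],
       [ 0.    ,  0.    ,  0.    ,  1.    ]])}
{'time': 0.1, 'joints': array([-1.2966,  0.4808,  1.5968, -0.    ,  1.0651, -0.0466]), 'joint_vel': array([ 0.0008, -0.0017, -0.0017, -0.0007, -0.0004,  0.0003]), 'tau': array([  0.0017, -95.2253, -43.1042,  -0.    ,   0.0052,  -0.0001]), 'eef_pos': array([ 0.2049, -0.6165,  0.2307]), 'orientation': array([-3.1002, -0.5016,  0.0002]), 'ft_force': array([-0.2363,  0.5793, -0.2371]), 'wrist_torque': array([-0.002 ,  0.0477,  0.0097]), 'grip_force': 0.0, 'opening': 0.9997575769739596}
```

View pics/scene0.png

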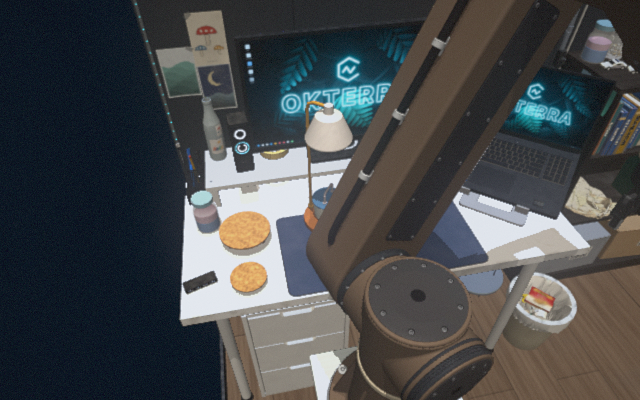

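View pics/side0.png

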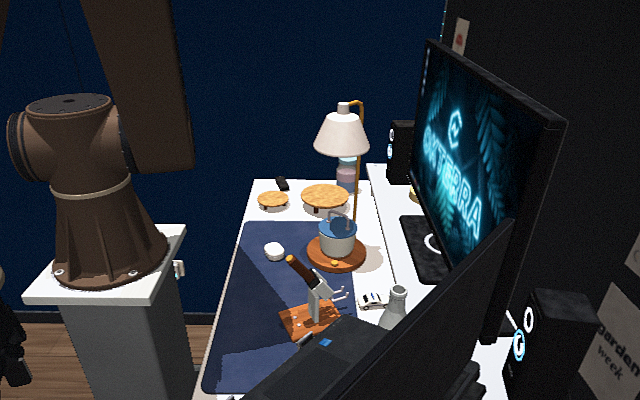

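Side view: warmer at (337,250) with loop at about (340,217), stand foot at (313,317), lifter handle top at (291,259), prongs at (340,295), trivet at (325,197), earbuds at (274,250), car at (372,299). In the scene view the arm hides the stand, and the trivet is at (245,230).

```bash
cat > h.py <<'E'
from bench import r
import cv2, numpy as np
from scipy.spatial.transform import Rotation as R
np.set_printoptions(precision=4,suppress=True)
def cam(n,s=None):
    c=r.camera_info(n)
    if n!='wrist': return c['intrinsics'],c['extrinsics']
    s=s or r.sense(); T=np.eye(4); T[:3,:3]=R.from_rotvec(s['orientation']).as_matrix(); T[:3,3]=s['eef_pos']
    return c['intrinsics'],T@c['mount']
def ray(C,uv):
    K,E=C; d=np.array([(uv[0]-K[0,2])/K[0,0],-(uv[1]-K[1,2])/K[1,1],-1]); return E[:3,3],E[:3,:3]@d/np.linalg.norm(d)
def plane(C,uv,z):
    o,d=ray(C,uv); return o+d*(z-o[2])/d[2]
def proj(C,p):
    K,E=C; q=E[:3,:3].T@(np.asarray(p)-E[:3,3]); return np.array([K[0,0]*q[0]/-q[2]+K[0,2],K[1,1]*-q[1]/-q[2]+K[1,2]])
def tri(*cu):
    A=0;b=0
    for C,uv in cu:
        o,d=ray(C,uv); P=np.eye(3)-np.outer(d,d); A=A+P; b=b+P@o
    return np.linalg.solve(A,b)
E
python3 - <<'E'
from h import *
s=cam('side')
for n,uv,z in(('trivet',(325,197),.04),('base',(336,251),.018),('foot',(313,317),.01),('rim',(338,228),.085),('ear',(274,246),.024),('car',(372,297),.02),('handletop',(291,259),.18),('candle',(346,190),0),('rivet_sc',(0,0),0)):
    print(n,plane(s,uv,z))
print(plane(cam('scene'),(245,229),.04))
f=cv2.imread('pics/side0.png'); cv2.imwrite('pics/c.png',cv2.resize(f[200:350,230:430],None,fx=4,fy=4,interpolation=cv2.INTER_CUBIC))
E
```

```text
trivet [0.5687 0.2632 0.04  ]
base [0.5934 0.0062 0.018 ]
foot [ 0.5335 -0.2264  0.01  ]
rim [0.5963 0.0153 0.085 ]
ear [0.428  0.0171 0.024 ]
car [ 0.668  -0.1718  0.02  ]
handletop [ 0.4889 -0.243   0.18  ]
candle [0.6453 0.3883 0.    ]
rivet_sc [-5.6522  8.1896  0.    ]
[0.5645 0.2781 0.04  ]
```

View pics/c.png

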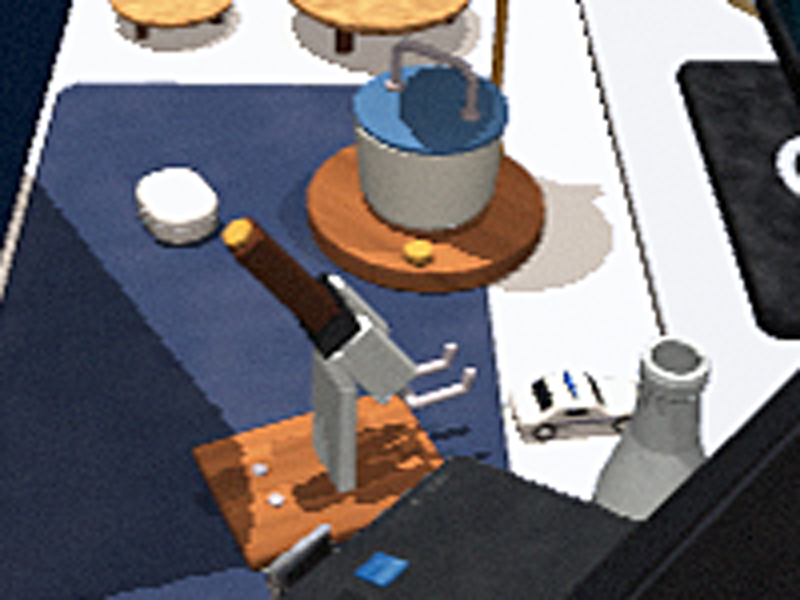

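Run:
```python
from h import *
s=cam('side'); q=lambda x,y:(230+x/4,200+y/4)
a=plane(s,q(197,450),.01);b=plane(s,q(390,395),.01);c=plane(s,q(250,565),.01); print('foot corners',a,b,c,np.arctan2(*(b-a)[1::-1]),np.linalg.norm(b-a),np.linalg.norm(c-a))
l1=plane(s,q(397,85),.093);l2=plane(s,q(472,116),.093); print('legs',l1,l2,np.linalg.norm(l1-l2),(l1+l2)/2,np.arctan2(*(l1-l2)[1::-1]))
o=R.from_matrix(np.array([[-1,0,0],[0,1,0],[0,0,-1]]).T).as_rotvec()
s0=r.sense()
r.line_to([.205,-.617,.42])
r.movep([.43,-.1,.42],o)
st=r.sense(); f=r.grab_frame('wrist'); np.save('w1.npy',np.r_[st['eef_pos'],st['orientation']]); cv2.imwrite('pics/w1.png',f[:,:,::-1])
f=r.grab_frame('scene'); cv2.imwrite('pics/scene1.png',f[:,:,::-1])
print(st['joints'],st['eef_pos'],st['time'])
```

```text
foot corners [ 0.459 -0.214  0.01 ] [ 0.5667 -0.1684  0.01  ] [ 0.492  -0.2946  0.01  ] 0.4003288092661652 0.11692939369046926 0.08718418456234502
legs [0.5739 0.0349 0.093 ] [ 0.6208 -0.0011  0.093 ] 0.05906900180772561 [0.5973 0.0169 0.093 ] 2.485724619327606
[-0.298   0.0197  1.7568 -0.0001  1.365  -1.8673] [ 0.4301 -0.1005  0.42  ] 3.5417
```

View pics/w1.png

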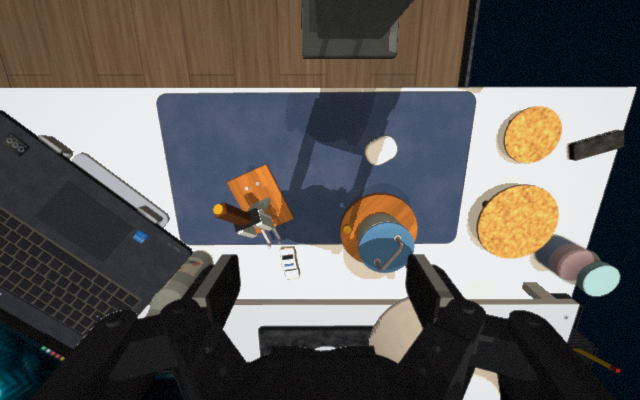

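Wrist view: stand at (260,200), handle top (219,209), prongs to (282,243), lid at (386,245) with loop from (377,264) to (400,240), large trivet at (518,221), earbuds (381,150), car (289,262), candle behind the trivet.

Run:
```python
from h import *
f=cv2.imread('pics/w1.png')
a=f[160:280,200:320];b=f[180:280,330:430]
cv2.imwrite('pics/w1c.png',np.hstack([cv2.resize(a,(400,400),interpolation=2),cv2.resize(b,(400,400),interpolation=2)]))
p=np.load('w1.npy'); C=cam('wrist',dict(eef_pos=p[:3],orientation=p[3:]))
for n,g in(('wrist',f),('side',cv2.imread('pics/side0.png')),('scene',cv2.imread('pics/scene1.png'))):
    h=cv2.cvtColor(g,cv2.COLOR_BGR2HSV); m=cv2.inRange(h,(8,90,150),(25,255,255)); m=cv2.morphologyEx(m,cv2.MORPH_CLOSE,np.ones((5,5)))
    for c in cv2.findContours(m,0,1)[0]:
        if cv2.contourArea(c)>500 :
            c=cv2.convexHull(c); CC=C if n=='wrist' else cam(n)
            P=np.array([plane(CC,u,.04)[:2] for u in c[:,0]],np.float32)
            print(n,cv2.minEnclosingCircle(P),cv2.fitEllipse(P)[:2],cv2.fitEllipse(c)[0])
```

```text
wrist ((0.5810866355895996, 0.008349820040166378), 0.07454667240381241) ((0.5840688943862915, 0.009298386052250862), (0.14597150683403015, 0.1548537015914917)) (379.4665832519531, 230.36192321777344)
wrist ((0.5652856826782227, 0.27758482098579407), 0.07780062407255173) ((0.5654312968254089, 0.27734053134918213), (0.15292389690876007, 0.1544197052717209)) (517.8799438476562, 221.42822265625)
wrist ((0.509025514125824, -0.22483599185943604), 0.061816345900297165) ((0.5023933053016663, -0.226153165102005), (0.09138539433479309, 0.12764550745487213)) (256.589599609375, 191.37594604492188)
wrist ((0.397699236869812, 0.26933518052101135), 0.04965704306960106) ((0.3978002369403839, 0.2692662477493286), (0.09782934188842773, 0.09798911213874817)) (532.6589965820312, 134.26577758789062)
side ((0.5137333869934082, -0.26733624935150146), 0.05312221497297287) ((0.5140087604522705, -0.26419520378112793), (0.08903207629919052, 0.12792085111141205)) (303.2215881347656, 320.56488037109375)
side ((0.5694156289100647, 0.2794140875339508), 0.07951348274946213) ((0.5675891637802124, 0.28050246834754944), (0.1511332392692566, 0.15698084235191345)) (324.5058288574219, 194.96295166015625)
```

View pics/w1c.png

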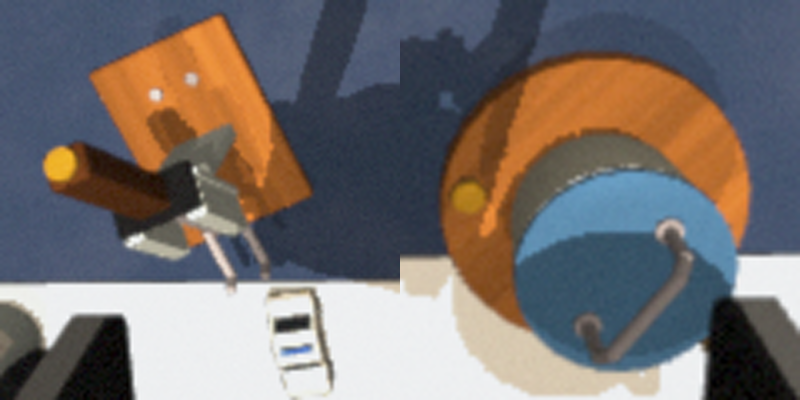

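Crop: foot corners at wrist px (266.6,164.2), (227,182.5), (293.6,217.6); prong tips (269.3,246.1), (279.5,241.3); handle cap (218,209.5); loop legs (397.5,237.5), (377,261.8).

Run:
```python
from h import *
p=np.load('w1.npy'); C=cam('wrist',dict(eef_pos=p[:3],orientation=p[3:])); s=cam('side'); q=lambda x,y:(230+x/4,200+y/4)
cc=[plane(C,u,.01) for u in((227,182.5),(266.6,164.2),(293.6,217.6))]
print('foot',*cc,'len',np.linalg.norm(cc[0]-cc[1]),np.linalg.norm(cc[2]-cc[1]),'yaw',np.arctan2(*(cc[2]-cc[1])[1::-1]),'c',(cc[0]+cc[2])/2)
l=[plane(C,u,.093) for u in((397.5,237.5),(377,261.75))]; print('legs w',*l,(l[0]+l[1])/2,np.linalg.norm(l[0]-l[1]),np.arctan2(*(l[0]-l[1])[1::-1]))
for n,w,u in(('cap',(218,209.5),q(238,234)),('tipR',(269.3,246.1),q(470,371)),('tipL',(279.5,241.3),q(451,348)),('knob',(347,229.3),q(417,250)),('leg1',(397.5,237.5),q(397,85)),('leg2',(377,261.75),q(472,116))): 
    t=tri((C,w),(s,u)); print(n,t,proj(C,t)-w,proj(s,t)-u)
# expected from stand guess
```

```text
foot [ 0.4908 -0.2908  0.01  ] [ 0.4545 -0.2105  0.01  ] [ 0.5652 -0.162   0.01  ] len 0.08816312148109665 0.12080820092171023 yaw 0.41326295607997604 c [ 0.528  -0.2264  0.01  ]
legs w [0.5711 0.031  0.093 ] [ 0.6198 -0.0028  0.093 ] [0.5955 0.0141 0.093 ] 0.059260009479036084 2.5350239685055156
cap [ 0.4857 -0.2474  0.1842] [0.1196 0.4295] [-0.3045  0.1063]
tipR [ 0.6061 -0.2049  0.0604] [0.2069 0.8642] [-0.6972  0.3631]
tipL [ 0.5968 -0.1849  0.059 ] [0.2346 0.9614] [-0.7623  0.391 ]
knob [ 0.5855 -0.053   0.0251] [0.0933 0.3402] [-0.2474  0.1321]
leg1 [0.5724 0.0313 0.0942] [0.2893 0.9246] [-0.5508  0.338 ]
leg2 [ 0.6201 -0.0027  0.0936] [0.1    0.3236] [-0.1943  0.134 ]
```

Run:
```python
from h import *
f=cv2.imread('pics/side0.png');g=cv2.imread('pics/scene1.png')
h=lambda im:cv2.inRange(cv2.cvtColor(im,40),(8,120,60),(22,255,255))
m=h(f); 
for y in(160,170,180,190,205,210): print('side',y,np.flatnonzero(m[y,340:375])+340)
m=h(g)
for y in range(110,200,15): print('scene',y,np.flatnonzero(m[y,290:325])+290)
c=np.array([.596,.0145])
for n,uv in(('side',(356.5,165)),('side',(356.5,210)),('scene',(309,130)),('scene',(311,170))):
    o,d=ray(cam(n),uv); d=d/np.linalg.norm(d[:2]); w=c-o[:2]; t=w@d[:2]; k=.068**2-(w@w-t*t)
    for sg in(1,-1):
        if k>0: P=o+(t+sg*k**.5)*d; print(n,uv,P,np.arctan2(*(P[:2]-c)[::-1]))
```

```text
side 160 [357 358 359]
side 170 [356 357 358 359]
side 180 [355 356 357]
side 190 [340 341 342 343 344 345 355 356 357]
side 205 [340 341 354 355]
side 210 [354 355]
scene 110 []
scene 125 []
scene 140 []
scene 155 []
scene 170 []
scene 185 []
side (356.5, 165) [0.6388 0.0673 0.2407] 0.8898873427784324
side (356.5, 165) [ 0.6257 -0.0467  0.2923] -1.1182480194141007
side (356.5, 210) [0.6464 0.0602 0.1135] 0.7364590214692784
side (356.5, 210) [ 0.6338 -0.0421  0.1738] -0.9822335374743436
scene (309, 130) [0.6494 0.0566 0.3065] 0.668523715424704
scene (309, 130) [0.5587 0.0713 0.3673] 2.1521321708869703
scene (311, 170) [0.6506 0.055  0.1616] 0.6382473889759466
scene (311, 170) [0.5571 0.0703 0.2378] 2.1796187130359677
```

```bash
cat >> h.py <<'E'
LEAN=np.radians(35); EX=np.radians(10)
STAND=np.array([.5285,-.2264]); SY=.42; SEAT=np.array([*(STAND+.045*np.array([np.cos(SY),np.sin(SY)])),.05])
LOOP=np.array([.596,.0145,.1285]); LY=.94; TRIV=np.array([.566,.278])
def u(psi): return np.array([np.cos(psi),np.sin(psi),0])
def zl(psi): return -np.sin(LEAN)*u(psi)+np.cos(LEAN)*np.array([0,0,1])
def tool(heel,psi,back=0):
    "TCP pose for the lifter's heel at heel, yaw psi, prongs level; back: retreat along tool z"
    a=LEAN+EX; z=np.sin(a)*u(psi)-np.array([0,0,np.cos(a)]); y=np.array([-np.sin(psi),np.cos(psi),0])
    p=np.asarray(heel)+.124*zl(psi)+(r.grip_depth-back)*z
    return p,R.from_matrix(np.c_[np.cross(y,z),y,z]).as_rotvec()
def heel_for(loop,psi,ahead=.016,below=.0065): return np.asarray(loop)-ahead*u(psi)-[0,0,below]
E
python3 - <<'E'
from h import *
W=[('pre',SEAT,SY,.1),('grasp',SEAT,SY,0),('out',SEAT+.095*zl(SY),SY,0)]
h=lambda xy,z,psi:heel_for([*xy,z],psi)
c=LOOP[:2]
for psi in(.94,):
  W+=[('app',heel_for(LOOP,LY,.086,.0245),LY,0),('hook',heel_for(LOOP,LY),LY,0),('lift',heel_for(LOOP+[0,0,.025],LY),LY,0),('wd',h(c-.12*u(LY)[:2],.1535,LY),LY,0)]
for psi in(.94,1.2,1.5):
  W+=[('mid',h((.47,.1),.1535,psi),psi,0),('mid2',h((.49,.2),.1535,psi),psi,0),('tr',h(TRIV,.13,psi),psi,0),('trlow',h(TRIV,.0885,psi),psi,0),('trout',h(TRIV-.08*u(psi)[:2],.075,psi),psi,0)]
for n,p,psi,b in W: print(n,psi,*tool(p,psi,b)[:1],r.solve_ik(*tool(p,psi,b)))
E
```

```text
pre 0.42 [ 0.4522 -0.2605  0.2091] [-1.1189  0.3849  2.2203  1.1201  0.9029  2.2792]
grasp 0.42 [ 0.5167 -0.2317  0.1384] [-0.9553  0.5436  2.2344  1.3952  0.7817  2.0888]
out 0.42 [ 0.467  -0.2539  0.2162] [-1.0807  0.3728  2.2105  1.1302  0.8944  2.3153]
app 0.94 [ 0.5111 -0.1017  0.1924] [-0.7864  0.4658  2.1234  0.9841  0.9951  2.237 ]
hook 0.94 [ 0.5524 -0.0452  0.2104] [-0.6389  0.432   2.1139  1.0545  0.9494  2.3322]
lift 0.94 [ 0.5524 -0.0452  0.2354] [-0.6389  0.3887  2.0947  1.0172  0.9813  2.3977]
wd 0.94 [ 0.4816 -0.1421  0.2354] [-0.889   0.3981  2.0766  0.8679  1.1108  2.3015]
mid 0.94 [0.4264 0.0403 0.2354] [-0.6591  0.2159  2.4074  1.0911  0.9219  2.2415]
mid2 0.94 [0.4464 0.1403 0.2354] [-0.3431  0.1907  2.4486  1.3327  0.7722  2.2937]
tr 0.94 [0.5224 0.2183 0.2119] [-0.066   0.322   2.3375  1.5832  0.6402  2.2859]
trlow 0.94 [0.5224 0.2183 0.1704] [-0.066   0.4219  2.3699  1.7581  0.6535  2.0671]
trout 0.94 [0.4752 0.1537 0.1569] [-0.274   0.4329  2.4693  1.6795  0.7295  1.9106]
mid 1.2 [0.4432 0.0311 0.2354] [-0.6253  0.3158  2.2318  0.8998  1.0629  2.2395]
mid2 1.2 [0.4632 0.1311 0.2354] [-0.3788  0.2896  2.2795  1.0691  0.9382  2.3074]
tr 1.2 [0.5392 0.2091 0.2119] [-0.1486  0.4006  2.1735  1.2247  0.823   2.3676]
trlow 1.2 [0.5392 0.2091 0.1704] [-0.1486  0.4822  2.201   1.3248  0.7911  2.2231]
trout 1.2 [0.5102 0.1346 0.1569] [-0.3306  0.498   2.2435  1.2316  0.8469  2.1171]
mid 1.5 [0.4648 0.0263 0.2354] [-0.5464  0.4237  2.027   0.7316  1.2254  2.2169]
mid2 1.5 [0.4848 0.1263 0.2354] [-0.3461  0.4022  2.0687  0.8564  1.1214  2.2971]
tr 1.5 [0.5608 0.2043 0.2119] [-0.162   0.5047  1.9532  0.9566  1.0385  2.3892]
trlow 1.5 [0.5608 0.2043 0.1704] [-0.162   0.5704  1.9769  1.0029  0.9886  2.3016]
trout 1.5 [0.5551 0.1245 0.1569] [-0.3059  0.6006  1.9631  0.9194  1.0446  2.2324]
```

Run:
```python
from h import *
r.line_to([.43,-.28,.40],feed=.3)
r.movep(*tool(SEAT,SY,.2)); print(r.sense()['joints'])
r.line_to(*tool(SEAT,SY,.08),feed=.2)
s=r.sense(); np.save('w2.npy',np.r_[s['eef_pos'],s['orientation']]); f=r.grab_frame('wrist'); g=r.grab_frame('side')
cv2.imwrite('pics/w2.png',np.hstack([cv2.resize(f,(400,250),interpolation=3)[:,:,::-1],cv2.resize(g[150:350,170:490],(400,250),interpolation=2)[:,:,::-1]]))
C=cam('wrist',s); sd=cam('side'); m=(.162)*zl(SY)+SEAT
print('cap pred',proj(C,m),proj(sd,m),s['time'],s['ft_force'],s['joints'])
```

```text
[-1.2859  0.2528  2.1577  0.9114  1.0896  2.4128]
cap pred [323.7922 249.7065] [288.7615 258.7701] 9.125 [-0.145  -0.0434  0.4055] [-1.0859  0.4147  2.2267  1.1698  0.8732  2.2452]
```

View pics/w2.png

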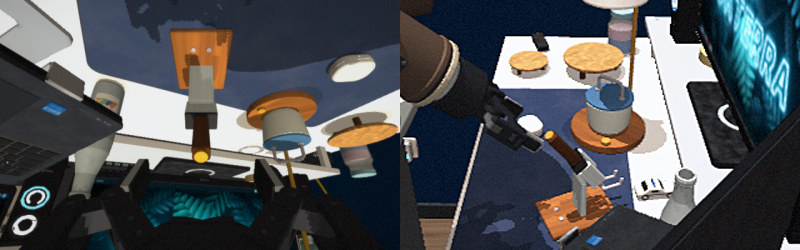

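Gripper lined up with the handle: cap at wrist px (322,250), predicted (324,250). I'll grasp it now.

Run:
```python
from h import *
r.line_to(*tool(SEAT,SY,0),feed=.08)
r.command_gripper(0.0); s=r.sense(); print(s['opening'],s['grip_force'],s['ft_force'],s['time'])
r.line_to(*tool(SEAT+.1*zl(SY),SY),feed=.08); s=r.sense(); print(s['ft_force'],s['opening'],s['time'])
# clear the stand, go to a viewing point ahead of the warmer
r.movep(*tool(heel_for(LOOP,LY,.116,.0245)+[0,0,.03],LY))
s=r.sense(); H=heel_for(LOOP,LY,.116,.0245)+[0,0,.03]; np.save('w3.npy',np.r_[s['eef_pos'],s['orientation']])
f=r.grab_frame('wrist'); g=r.grab_frame('side'); cv2.imwrite('pics/w3f.png',f[:,:,::-1]); cv2.imwrite('pics/s3f.png',g[:,:,::-1])
y=np.array([-np.sin(LY),np.cos(LY),0])
sd=cam('side'); C=cam('wrist',s)
for k in(-.011,.011):
    t=H+.031*u(LY)+k*y+[0,0,.013]; print('tip pred',k,proj(sd,t),proj(C,t))
print('cap',proj(sd,H+.162*zl(LY)),'heel',proj(sd,H),s['time'])
cv2.imwrite('pics/w3.png',np.hstack([cv2.resize(f[100:250,230:410],(480,400),interpolation=2)[:,:,::-1],cv2.resize(g[210:310,270:350],(320,400),interpolation=2)[:,:,::-1]]))
```

```text
0.22484598776256656 58.85557293891907 [-4.3082 -1.0318  4.2522] 10.9833
[-1.0861 -0.1102 -0.2722] 0.00046363106527647465 12.3833
tip pred -0.011 [323.0125 223.3359] [310.8633 207.3985]
tip pred 0.011 [315.4898 220.3259] [334.0609 207.3971]
cap [284.6279 197.6896] heel [311.3917 232.1432] 12.9583
```

View pics/w3.png

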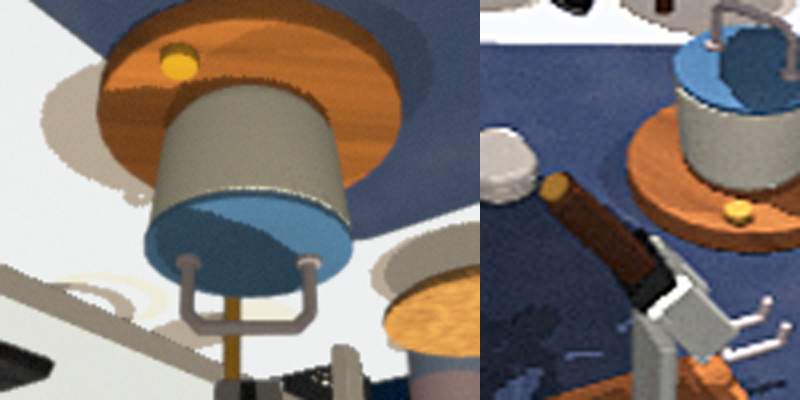

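The grip slipped: opening went to 0, and the lifter is still in the stand (cap now at side px (288.8,256.8), tips shifted about 2 px). I'll compare its pose more exactly before regripping.

Run:
```python
from h import *
for n in('side0','s3f'):
    f=cv2.imread(f'pics/{n}.png'); h=cv2.cvtColor(f,40); m=cv2.inRange(h,(17,150,120),(32,255,255))
    M=cv2.moments(m[245:275,278:305],True); cap=(278+M['m10']/M['m00'],245+M['m01']/M['m00'])
    b=cv2.inRange(h,(0,60,10),(20,255,110))[255:300,285:320]; M2=cv2.moments(b,True)
    print(n,'cap',cap,M['m00'],'grip',285+M2['m10']/M2['m00'],255+M2['m01']/M2['m00'],M2['m00'])
sd=cam('side')
J=lambda d:[proj(sd,SEAT+.162*zl(SY)+d)-proj(sd,SEAT+.162*zl(SY))]
print('cap pred',proj(sd,SEAT+.162*zl(SY)),'px per 5mm zl',J(.005*zl(SY)),'z',J(np.array([0,0,.005])),'x',J(.005*u(SY)),'y',J(.005*u(SY+1.571)))
a=cv2.imread('pics/side0.png')[245:325,275:355];b=cv2.imread('pics/s3f.png')[245:325,275:355]
cv2.imwrite('pics/cmp.png',np.hstack([cv2.resize(x,(400,400),interpolation=2) for x in(a,b)]))
r.command_gripper(1.0)
r.movep(*tool(SEAT+[0,0,.02],SY,.15)); r.line_to(*tool(SEAT,SY,.08),feed=.2); 
s=r.sense(); f=r.grab_frame('wrist')[:,:,::-1]; cv2.imwrite('pics/w4.png',f); np.save('w4.npy',np.r_[s['eef_pos'],s['orientation']])
h=cv2.cvtColor(f,40); m=cv2.inRange(h,(17,150,120),(32,255,255))[220:280,290:350]; M=cv2.moments(m,True); print('wcap',290+M['m10']/M['m00'],220+M['m01']/M['m00'],proj(cam('wrist',s),SEAT+.162*zl(SY)),s['time'])
```

```text
side0 cap (289.125, 257.59375) 32.0 grip 303.4133738601824 268.7142857142857 329.0
s3f cap (288.0, 256.1034482758621) 29.0 grip 302.1994219653179 267.23410404624275 346.0
cap pred [288.7615 258.7701] px per 5mm zl [array([-1.4311, -1.351 ])] z [array([-0.0453, -2.0804])] x [array([ 2.4156, -0.6141])] y [array([-0.9203, -1.4481])]
wcap 327.50877192982455 250.83040935672514 [322.4857 249.887 ] 15.125
```

View pics/cmp.png

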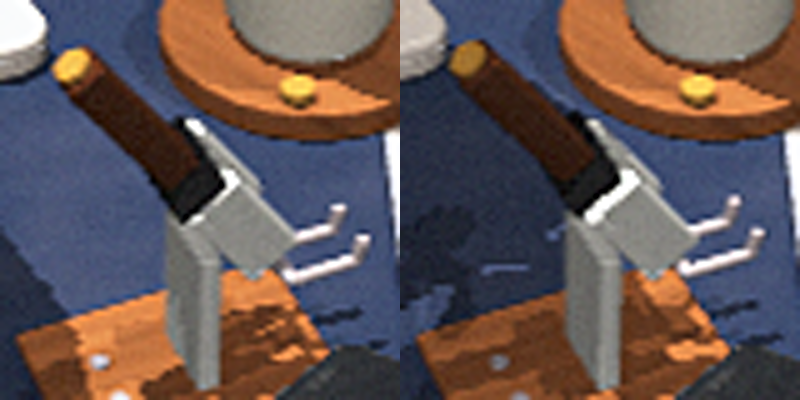

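```bash
cat >> h.py <<'E'
def lat(psi): return np.array([-np.sin(psi),np.cos(psi),0])
E
python3 - <<'E'
from h import *
H=SEAT+.004*lat(SY)-.006*zl(SY)
r.line_to(*tool(H,SY,0),feed=.08)
p=lambda t:(lambda s:print(t,round(s['time'],2),round(s['opening'],4),round(s['grip_force'],1),s['ft_force'],s['wrist_torque'],s['eef_pos']))(r.sense())
p('in'); r.command_gripper(0.0); p('grip'); r.pause(.3); p('grip')
f=r.grab_frame('wrist')[:,:,::-1]; cv2.imwrite('pics/w5.png',f)
for d in(.003,.006,.01,.015,.02): 
    r.line_to(*tool(H+d*zl(SY),SY),feed=.03); p(d)
g=r.grab_frame('side')[:,:,::-1]; cv2.imwrite('pics/v5.png',np.hstack([cv2.resize(f,(480,300),interpolation=3),cv2.resize(g[220:320,260:360],(300,300),interpolation=2)]))
E
```

```text
in 16.4 0.9972 0.0 [-0.8821 -0.3799 -0.0729] [-0.1489  0.3378  0.0434] [ 0.5182 -0.2268  0.1337]
grip 17.01 0.2223 58.2 [-4.8074 -0.901   5.2272] [-0.0973  0.3216  0.0671] [ 0.5182 -0.2267  0.1336]
grip 17.31 0.2223 58.2 [-5.462  -1.7311  5.4001] [-0.0654  0.3316  0.0381] [ 0.5182 -0.2267  0.1336]
0.003 17.61 0.227 58.9 [-0.0946  0.604  -0.4907] [-0.204   0.3923  0.0255] [ 0.5166 -0.2274  0.136 ]
0.006 17.86 0.2245 59.0 [ 0.6797 -0.1014 -1.3917] [-0.1494  0.3438  0.0205] [ 0.515  -0.2281  0.1385]
0.01 18.14 0.2258 59.0 [ 0.3438 -0.2902 -1.0038] [-0.1823  0.3726 -0.0563] [ 0.5129 -0.2291  0.1418]
0.015 18.46 0.2281 59.0 [-0.1949  0.6542 -1.7914] [-0.1586  0.3687 -0.0622] [ 0.5103 -0.2302  0.1459]
0.02 18.77 0.2297 59.0 [-0.0752 -0.0767 -1.2584] [-0.1939  0.3414 -0.0264] [ 0.5077 -0.2314  0.15  ]
```

View pics/v5.png

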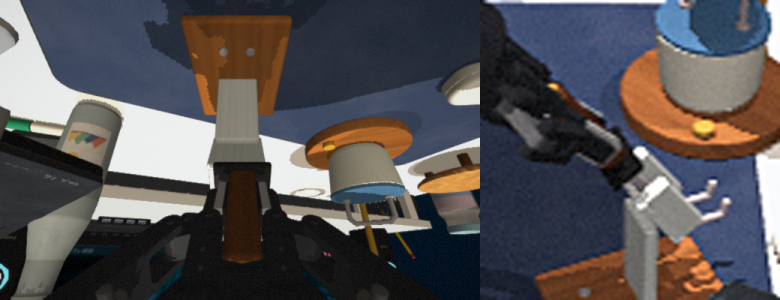

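Run:
```python
from h import *
def edges(f):
    g=cv2.GaussianBlur(cv2.cvtColor(f,6),(3,3),0).astype(float)[180:360,315:335].mean(1); d=np.diff(g); i=np.argsort(-abs(d))[:6]; return [(int(k)+180,round(d[k],1)) for k in sorted(i)]
a=cv2.imread('pics/w5.png'); s=r.sense(); b=r.grab_frame('wrist')[:,:,::-1]; cv2.imwrite('pics/w6.png',b)
print(edges(a),edges(b),s['time'],s['opening'])
t=a[205:240,270:370]
for ref in((a[200:245,285:365],(285,200)),):
    m=cv2.matchTemplate(b[150:300,240:420],ref[0],5); print('guard shift',np.array(cv2.minMaxLoc(m)[3])+[240,150]-ref[1],cv2.minMaxLoc(m)[1])
C=cam('wrist',s); H=SEAT+.004*lat(SY)-.006*zl(SY)+.02*zl(SY)
for z in(.086,.091,.096): print(proj(C,H+(z)*zl(SY)+.013*(u(SY)*-np.cos(LEAN)-[0,0,np.sin(LEAN)])))
```

```text
[(190, np.float64(-9.9)), (214, np.float64(-21.8)), (215, np.float64(-32.6)), (216, np.float64(-21.1)), (349, np.float64(-12.0)), (350, np.float64(-11.3))] [(202, np.float64(13.5)), (208, np.float64(-18.6)), (209, np.float64(-24.2)), (214, np.float64(-16.8)), (215, np.float64(-24.8)), (216, np.float64(-16.6))] 18.825 0.22908872419260298
guard shift [0 0] 0.9204158186912537
[323.8766 216.2822]
[323.8998 220.7654]
[323.9243 225.494 ]
```

No slip so far: the guard edge stays at row 215. I'll continue with monitoring.

Run:
```python
from h import *
H=SEAT+.004*lat(SY)-.006*zl(SY)
p=lambda t:(lambda s:print(t,round(s['time'],2),round(s['opening'],4),s['ft_force'],s['wrist_torque']))(r.sense())
for d in(.03,.04,.05,.06,.07,.08,.09,.1): 
    hit=r.line_to(*tool(H+d*zl(SY),SY),feed=.05,threshold=6); p(d)
    if hit or r.sense()['opening']<.2: print('stop');break
g=r.grab_frame('wrist')[:,:,::-1]; cv2.imwrite('pics/w7.png',g); a=cv2.imread('pics/w5.png')
m=cv2.matchTemplate(g[150:300,240:420],a[200:245,285:365],5); print(np.array(cv2.minMaxLoc(m)[3])+[240,150]-[285,200],cv2.minMaxLoc(m)[1])
```

```text
0.03 19.09 0.2244 [ 2.9976  3.0521 -2.1308] [0.1581 0.1234 0.1429]
stop
[0 0] 0.8722382187843323
```

Resistance at 30 mm suggests the prongs (28 mm wide over all) catch under the cheeks. "Straight up" must mean vertically, which brings the lifter out of the open front. I'll go back down and lift that way.

Run:
```python
from h import *
H=SEAT-.006*zl(SY)
p=lambda t:(lambda s:print(t,round(s['time'],2),round(s['opening'],4),s['ft_force'],s['wrist_torque']))(r.sense())
r.line_to(*tool(H+.004*lat(SY)+.01*zl(SY),SY),feed=.06);p('down')
H=H+.01*zl(SY)+.001*lat(SY); r.line_to(*tool(H,SY),feed=.03);p('ctr')
for d in(.01,.02,.03,.04,.06,.09): 
    hit=r.line_to(*tool(H+[0,0,d],SY),feed=.05,threshold=6); p(d)
    if hit or r.sense()['opening']<.2: print('stop');break
s=r.sense();np.save('w8.npy',np.r_[s['eef_pos'],s['orientation']])
w=r.grab_frame('wrist')[:,:,::-1]; cv2.imwrite('pics/w8.png',w); a=cv2.imread('pics/w5.png')
g=r.grab_frame('side')[:,:,::-1]; cv2.imwrite('pics/s8.png',g)
m=cv2.matchTemplate(w[150:300,240:420],a[200:245,285:365],5); print(np.array(cv2.minMaxLoc(m)[3])+[240,150]-[285,200],cv2.minMaxLoc(m)[1])
Hn=H+[0,0,d]; sd=cam('side')
for k in(-.011,.011): print('tip',proj(sd,Hn+.028*u(SY)+k*lat(SY)+[0,0,.013]))
print('heel',proj(sd,Hn))
cv2.imwrite('pics/v8.png',np.hstack([cv2.resize(w,(400,250),interpolation=3),cv2.resize(g[200:300,260:420],(400,250),interpolation=2)]))
```

```text
down 19.54 0.2247 [ 1.8643  1.1493 -0.4061] [-0.0983  0.1844  0.0089]
ctr 19.79 0.2238 [ 1.2041 -0.696  -0.0667] [-0.2122  0.1784 -0.1198]
0.01 20.14 0.2234 [ 0.7586 -0.0646 -1.2931] [-0.2248  0.4798 -0.0147]
0.02 20.42 0.2248 [ 3.9235 -0.5054 -6.2067] [-0.5269  0.5329 -0.1979]
stop
[0 0] 0.8605756163597107
tip [343.2989 284.43  ]
tip [338.6368 278.2442]
heel [329.0344 289.3609]
```

View pics/v8.png

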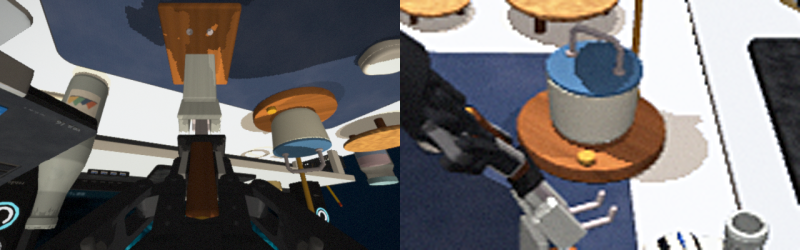

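The lifter is held (guard free of the channel), but the prongs catch under the cheeks again at about 25 mm. I'll lower it a little and take it out through the open front, along the lifter's x.

```bash
cat >> h.py <<'E'
def xl(psi): return np.cos(LEAN)*u(psi)+np.array([0,0,np.sin(LEAN)])
E
python3 - <<'E'
from h import *
p=lambda t:(lambda s:print(t,round(s['time'],2),round(s['opening'],4),s['ft_force'],s['wrist_torque']))(r.sense())
H=SEAT+.004*zl(SY)+.001*lat(SY)
r.line_to(*tool(H+[0,0,.008],SY),feed=.05);p('down')
H=H+[0,0,.008]
for d in(.01,.02,.03,.04,.055): 
    hit=r.line_to(*tool(H+d*xl(SY),SY),feed=.05,threshold=6); p(d)
    if hit or r.sense()['opening']<.2: print('stop');break
w=r.grab_frame('wrist')[:,:,::-1]; cv2.imwrite('pics/w9.png',w); a=cv2.imread('pics/w5.png')
m=cv2.matchTemplate(w[150:300,240:420],a[200:245,285:365],5); print(np.array(cv2.minMaxLoc(m)[3])+[240,150]-[285,200],cv2.minMaxLoc(m)[1])
E
```

```text
down 20.9 0.224 [-0.6161 -0.4754 -1.3312] [-0.2171  0.4716 -0.0009]
0.01 21.25 0.2255 [-0.556  -0.1631 -0.919 ] [-0.1891  0.506  -0.0424]
0.02 21.6 0.2245 [-1.123   0.1619 -1.4372] [-0.2263  0.4718  0.0012]
0.03 21.95 0.2289 [-0.1101 -0.929  -1.0546] [-0.1779  0.5052 -0.0729]
0.04 22.3 0.2272 [ 0.1035 -0.2317 -1.4323] [-0.215   0.4686  0.0395]
0.055 22.75 0.223 [ 0.1564  0.3641 -1.4715] [-0.2068  0.4224  0.0047]
[0 0] 0.7901322245597839
```

```bash
cat >> h.py <<'E'
GZ=.006
def tl(heel,psi): return tool(np.asarray(heel)-GZ*zl(psi),psi)
E
python3 - <<'E'
from h import *
s=r.sense(); r.line_to(s['eef_pos']+[0,0,.07],feed=.15)
H=heel_for(LOOP,LY,.086,.0245)+[0,0,.03]
r.movep(*tl(H,LY)); s=r.sense(); print(s['time'],s['opening'],s['ft_force']); np.save('wA.npy',np.r_[s['eef_pos'],s['orientation']])
w=r.grab_frame('wrist')[:,:,::-1]; cv2.imwrite('pics/wA.png',w); g=r.grab_frame('side')[:,:,::-1]; cv2.imwrite('pics/sA.png',g); c=r.grab_frame('scene')[:,:,::-1]; cv2.imwrite('pics/cA.png',c)
sd=cam('side');C=cam('wrist',s)
for k in(-.011,.011):
    t=H+.031*u(LY)+k*lat(LY)+[0,0,.013]; print('tip pred',k,proj(sd,t),proj(C,t))
    t=H+k*lat(LY); print('root pred',k,proj(sd,t),proj(C,t))
cv2.imwrite('pics/vA.png',np.hstack([cv2.resize(w[130:280,240:420],(480,400),interpolation=2),cv2.resize(g[180:280,280:360],(320,400),interpolation=2)]))
E
```

```text
23.9667 0.21988827303857597 [-0.4744  0.3012 -1.4737]
tip pred -0.011 [330.1862 218.0348] [310.8912 211.3622]
root pred -0.011 [322.639  228.1359] [309.771  182.2562]
tip pred 0.011 [322.7405 215.1454] [334.5404 211.3106]
root pred 0.011 [315.1643 225.0899] [335.499  182.1974]
```

View pics/vA.png

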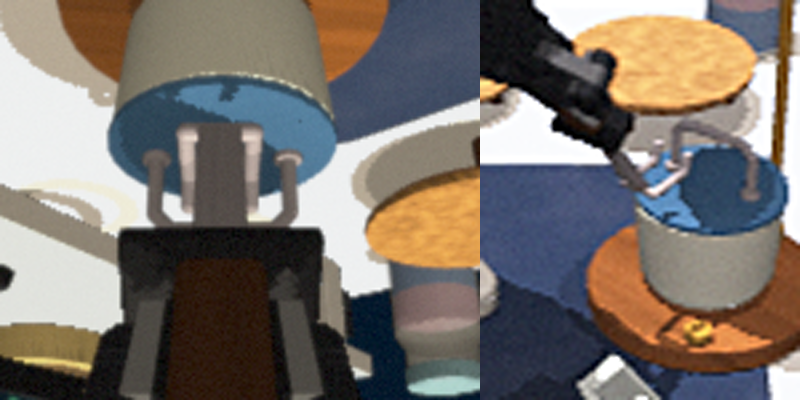

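Side view: tips at (331,220) and (324.5,216.5), within 2 px of prediction. Wrist view: prongs centred at 322.3, loop legs at 298.9 and 348.7 (middle 323.8), level. The alignment is good, so I'll insert and lift.

Run:
```python
from h import *
p=lambda t:(lambda s:print(t,round(s['time'],2),round(s['opening'],4),s['ft_force'],s['wrist_torque']))(r.sense())
H=lambda a,b,dz=0:heel_for(LOOP,LY,a,.0225)+[0,0,dz]
r.line_to(*tl(H(.086,0),LY),feed=.08); p('low')
print(r.line_to(*tl(H(.015,0),LY),feed=.07,threshold=4)); p('in')
if abs(np.linalg.norm(r.sense()['eef_pos']-tl(H(.015,0),LY)[0]))<.002:
    for dz in(.010,.016,.022,.028): r.line_to(*tl(H(.015,0,dz),LY),feed=.04); p(dz)
g=r.grab_frame('side')[:,:,::-1]; cv2.imwrite('pics/sB.png',g);w=r.grab_frame('wrist')[:,:,::-1]; cv2.imwrite('pics/wB.png',w)
cv2.imwrite('pics/vB.png',np.hstack([cv2.resize(w[130:280,240:420],(480,400),interpolation=2),cv2.resize(g[180:280,280:360],(320,400),interpolation=2)]))
```

```text
low 24.62 0.2252 [ 0.3292  0.1425 -0.9909] [-0.4484  0.3354 -0.0048]
False
in 25.78 0.2234 [-0.3242 -0.0051 -1.4058] [-0.393   0.268  -0.0053]
0.01 26.18 0.2266 [-0.1464 -0.0599 -1.1001] [-0.3579  0.3425 -0.0546]
0.016 26.48 0.2211 [ 0.1442 -0.6845 -0.8725] [-0.3826  0.2843 -0.014 ]
0.022 26.78 0.2246 [-0.1715  0.2572 -3.5174] [-0.8623  0.6179  0.0246]
0.028 27.08 0.2268 [ 0.7637  0.2674 -4.0699] [-0.8615  0.6601 -0.0424]
```

```bash
cat >> h.py <<'E'
def blue(f,box):
    x0,y0,x1,y1=box; m=cv2.inRange(cv2.cvtColor(f,40),(95,90,50),(112,255,255))[y0:y1,x0:x1]
    n,l,st,ce=cv2.connectedComponentsWithStats(cv2.morphologyEx(m,cv2.MORPH_CLOSE,np.ones((5,5)))); i=1+np.argmax(st[1:,4]); c=max(cv2.findContours((l==i).astype(np.uint8),0,1)[0],key=cv2.contourArea)
    e=cv2.fitEllipse(cv2.convexHull(c)); return np.array(e[0])+[x0,y0],e[1],e[2],st[i,4]
E
python3 - <<'E'
from h import *
p=lambda t:(lambda s:print(t,round(s['time'],2),round(s['opening'],4),s['ft_force'],s['wrist_torque']))(r.sense())
H=lambda dz:heel_for(LOOP,LY,.015,.0225)+[0,0,dz]
r.line_to(*tl(H(.046),LY),feed=.05); r.pause(.45); p('up')
a=cv2.imread('pics/wA.png'); b=cv2.imread('pics/wB.png'); w=r.grab_frame('wrist')[:,:,::-1]; cv2.imwrite('pics/wC.png',w); g=r.grab_frame('side')[:,:,::-1]; cv2.imwrite('pics/sC.png',g)
ref=a[214:240,285:365]
for n,i in(('B',b),('C',w)):
    m=cv2.matchTemplate(i[190:280,260:400],ref,5); print(n,np.array(cv2.minMaxLoc(m)[3])+[260,190]-[285,214],cv2.minMaxLoc(m)[1])
sd=cam('side')
for n,i in(('side0',cv2.imread('pics/side0.png')),('B',cv2.imread('pics/sB.png')),('C',g)):
    e=blue(i,(300,180,370,250)); print(n,e,[plane(sd,e[0],z)[:2] for z in(.091,.117)])
E
```

```text
up 28.14 0.2254 [-0.6804  0.3538 -4.1013] [-0.8655  0.6221  0.0621]
B [0 0] 0.8370468616485596
C [0 1] 0.8275640606880188
side0 (array([316.6014, 232.4782]), (30.426877975463867, 81.06513214111328), 80.04574584960938, np.int32(1083)) [array([ 0.5406, -0.0158]), array([ 0.5401, -0.0548])]
B (array([318.1273, 231.3904]), (30.830116271972656, 79.4575424194336), 76.310546875, np.int32(1056)) [array([ 0.5445, -0.0108]), array([ 0.5438, -0.05  ])]
C (array([320.7597, 228.2513]), (32.91370391845703, 75.29528045654297), 68.08030700683594, np.int32(1041)) [array([0.5513, 0.0039]), array([ 0.5503, -0.036 ])]
```

```bash
sed -i 's/(95,90,50),(112,255,255)/(94,110,60),(107,255,255)/' h.py
python3 - <<'E'
from h import *
sd=cam('side')
for n in('side0','sB','sC'):
    i=cv2.imread(f'pics/{n}.png'); e=blue(i,(300,190,370,250)); print(n,e,[plane(sd,e[0],z)[:2] for z in(.091,.1155)])
E
```

```text
side0 (array([337.3557, 227.1221]), (21.729433059692383, 38.32710647583008), 93.22351837158203, np.int32(655)) [array([0.5942, 0.0102]), array([ 0.5914, -0.0276])]
sB (array([337.6584, 224.0731]), (21.54624366760254, 38.76150131225586), 93.02015686035156, np.int32(631)) [array([0.5956, 0.0248]), array([ 0.5928, -0.0136])]
sC (array([337.8241, 218.2301]), (21.073680877685547, 38.72369384765625), 92.84640502929688, np.int32(630)) [array([0.5974, 0.0538]), array([0.5946, 0.0141])]
```

Run:
```python
from h import *
p=lambda t:(lambda s:print(t,round(s['time'],2),round(s['opening'],4),s['ft_force'],s['wrist_torque']))(r.sense())
Hz=lambda xy:np.array([*xy,0.])-.015*u(LY)+[0,0,.152]
c=LOOP[:2]
for n,xy,f in(('wd',c-.13*u(LY)[:2],.1),('mid',(.47,.1),.12),('tr',TRIV,.11)):
    r.line_to(*tl(Hz(xy),LY),feed=f); p(n)
r.pause(.3); g=r.grab_frame('side')[:,:,::-1]; cv2.imwrite('pics/sD.png',g); w=r.grab_frame('wrist')[:,:,::-1]; cv2.imwrite('pics/wD.png',w); cv2.imwrite('pics/cD.png',r.grab_frame('scene')[:,:,::-1])
e=blue(g,(290,140,360,205)); print(e,[plane(cam('side'),e[0],z)[:2] for z in(.1155,)],'pred',proj(cam('side'),[*TRIV,.1155]))
```

```text
wd 29.69 0.2239 [ 0.4789  0.8438 -3.5324] [-0.8991  0.6216  0.0592]
mid 31.48 0.2253 [-1.3972  0.4726 -3.8746] [-0.8375  0.6571 -0.0302]
tr 33.48 0.2246 [ 0.6766  0.6844 -4.0052] [-0.8539  0.6163 -0.0187]
(array([323.9746, 173.0377]), (14.704021453857422, 32.4384765625), 91.97703552246094, np.int32(387)) [array([0.5639, 0.2803])] pred [324.6612 173.3686]
```

Run:
```python
from h import *
p=lambda t:(lambda s:print(t,round(s['time'],2),round(s['opening'],4),s['ft_force'],s['wrist_torque']))(r.sense())
Hz=lambda z,b=0:np.array([*TRIV,z])-(.015+b)*u(LY)
r.line_to(*tl(Hz(.094),LY),feed=.06); p('near')
for z in(.09,.087,.084,.081,.078): r.line_to(*tl(Hz(z),LY),feed=.025); p(z)
r.line_to(*tl(Hz(.066),LY),feed=.04); p('free'); 
g=r.grab_frame('side')[:,:,::-1]; cv2.imwrite('pics/sE.png',g); e=blue(g,(290,150,360,225)); print(e,plane(cam('side'),e[0],.051)[:2])
```

```text
near 35.04 0.2217 [-0.3083  0.7636 -4.9245] [-0.8216  0.6678  0.0004]
0.09 35.35 0.2217 [-0.6362  1.127  -4.2617] [-0.8768  0.5876 -0.0744]
0.087 35.62 0.2242 [-1.0282  0.8011 -3.8524] [-0.8381  0.6445  0.0198]
0.084 35.88 0.222 [-0.0451 -0.1003 -4.2587] [-0.881   0.543  -0.0015]
0.081 36.15 0.2237 [-0.447   0.4735 -1.3289] [-0.4076  0.2536 -0.0335]
0.078 36.42 0.2189 [-0.1101  0.5451 -1.2829] [-0.4461  0.3294  0.0264]
free 36.87 0.2257 [-0.1719 -0.5423 -1.3739] [-0.4641  0.3027 -0.0074]
(array([323.8628, 192.6225]), (15.49146556854248, 30.747692108154297), 91.98960876464844, np.int32(342)) [0.565  0.2718]
```

Run:
```python
from h import *
p=lambda t:(lambda s:print(t,round(s['time'],2),round(s['opening'],4),s['ft_force'],s['wrist_torque']))(r.sense())
Hz=lambda xy,z:np.array([*xy,z])-.015*u(LY)
t2=TRIV-.1*u(LY)[:2]
print(r.line_to(*tl(Hz(t2,.066),LY),feed=.07,threshold=3)); p('wd')
g=r.grab_frame('side')[:,:,::-1]; cv2.imwrite('pics/sF.png',g); e=blue(g,(290,150,360,225)); print(e,plane(cam('side'),e[0],.051)[:2])
r.line_to(*tl(Hz(t2,.15),LY),feed=.15)
for xy in((.46,.1),(.51,-.1)): r.line_to(*tl(Hz(xy,.15),LY),feed=.18)
B=SEAT+.004*zl(SY)+.001*lat(SY)+[0,0,.008]
r.movep(*tool(B+.055*xl(SY)+[0,0,.06],SY)); r.line_to(*tool(B+.055*xl(SY),SY),feed=.08); p('pre')
a=cv2.imread('pics/w9.png');s=r.sense(); w=r.grab_frame('wrist')[:,:,::-1]; cv2.imwrite('pics/wG.png',w)
for nm,bx in(('guard',(285,205,365,245)),('stand',(230,20,400,140))):
    x0,y0,x1,y1=bx; m=cv2.matchTemplate(w[max(0,y0-15):y1+15,x0-20:x1+20],a[y0:y1,x0:x1],5); print(nm,np.array(cv2.minMaxLoc(m)[3])-[20,min(y0,15)],cv2.minMaxLoc(m)[1])
```

```text
False
wd 38.49 0.2256 [-0.3153 -0.2452 -0.1764] [-0.4536  0.297  -0.0197]
(array([323.7743, 192.6335]), (15.54040241241455, 30.78670883178711), 91.52002716064453, np.int32(385)) [0.5647 0.2718]
pre 42.67 0.2231 [ 0.7809 -0.6281 -0.9145] [-0.2163  0.4516  0.011 ]
guard [0 0] 0.9979327917098999
stand [0 0] 0.9949116706848145
```

Lid is unmoved on the trivet, about 6 mm from its centre, and the lifter is exactly where it was on leaving the stand. I'll reverse the exit path.

Run:
```python
from h import *
p=lambda t:(lambda s:print(t,round(s['time'],2),round(s['opening'],4),s['ft_force'],s['wrist_torque']))(r.sense())
B0=SEAT+.004*zl(SY)+.001*lat(SY); B=B0+[0,0,.008]
h=r.line_to(*tool(B,SY),feed=.05,threshold=6); p(('in',h))
if not h:
    h=r.line_to(*tool(B0,SY),feed=.05,threshold=6); p(('low',h))
    h=r.line_to(*tool(SEAT+.001*lat(SY)-.012*zl(SY),SY),feed=.02,threshold=3); p(('seat',h))
    print('above nominal along zl', (r.sense()['eef_pos']-tool(SEAT,SY)[0])@zl(SY))
    cv2.imwrite('pics/sH.png',r.grab_frame('side')[:,:,::-1])
```

```text
('in', False) 43.97 0.2237 [ 0.0435  0.571  -0.3763] [-0.2062  0.4592 -0.0662]
('low', False) 44.27 0.2227 [-0.0888  0.8942 -1.9158] [-0.2485  0.3918  0.0284]
('seat', True) 44.81 0.2255 [-4.9017 -2.0151  8.6498] [0.1468 0.1081 0.1848]
above nominal along zl -0.005220951029254054
```

Contact came at -5.2 mm, where -6 was expected at seat: it is seated. I'll release and retreat.

Run:
```python
from h import *
r.command_gripper(1.0); s=r.sense(); print(s['opening'],s['ft_force'])
z=R.from_rotvec(s['orientation']).as_matrix()[:,2]
r.line_to(s['eef_pos']-.14*z,feed=.1); r.pause(.3)
g=r.grab_frame('side')[:,:,::-1]; cv2.imwrite('pics/sI.png',g); s=r.sense()
for n,f in(('side0',cv2.imread('pics/side0.png')),('now',g)):
    h=cv2.cvtColor(f,40); m=cv2.inRange(h,(15,120,100),(32,255,255))[245:275,278:305]; M=cv2.moments(m,True); print(n,278+M['m10']/M['m00'],245+M['m01']/M['m00'],M['m00'])
a=cv2.imread('pics/side0.png')
for nm,(x0,y0,x1,y1) in(('tips',(335,282,352,302)),('guard',(304,270,325,290)),('car',(355,288,392,312)),('ear',(262,240,288,262))):
    m=cv2.matchTemplate(g[y0-12:y1+12,x0-12:x1+12],a[y0:y1,x0:x1],5); print(nm,np.array(cv2.minMaxLoc(m)[3])-12,cv2.minMaxLoc(m)[1])
e=blue(g,(290,150,360,225)); print(plane(cam('side'),e[0],.051)[:2],s['time'],s['ft_force'])
```

```text
0.9976609944922831 [-0.1526  0.2853  0.2387]
side0 288.84615384615387 257.8205128205128 39.0
now 288.64102564102564 257.28205128205127 39.0
tips [-1  0] 0.8909199237823486
guard [0 0] 0.9404551386833191
car [0 0] 0.9993274211883545
ear [0 0] 0.9891554117202759
[0.5647 0.2715] 47.4167 [-0.1755  0.1588 -1.2413]
```

The lifter is back as found (cap within 0.6 px), the car and earbud case haven't moved, and the lid is on the trivet.

```bash
python3 -c "
from bench import r
print(r.sign_off())"
```

```text
the job is handed in; nothing more can be done
None
```

I handed the job in at about 47 s; no verdict came back. By camera the lid stands on the cork trivet about 6 mm from its centre, and the lifter hangs in its stand as found. The car and earbud case had not moved, and I didn't check the candle jar. The first grip slipped inside the stand and had to be redone, and I viewed 11 pictures against the limit of 10.

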